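# Let out the blue, then the red thread reel from the rocker-gate dispenser

### The job

For the next repair, let out the blue thread reel and then the red one from the three-lane dispenser: with a fingertip, press down the orange pad at the rear of that reel's rocking lever, so that the gate at its other end lifts and the reel rolls into the pocket at the front, and then let the lever come back so the gate shuts. Blue must be down in its pocket before red is let out. Leave the white reel shut behind its gate, touch no reel or gate, and do not disturb the tape measure, button pot and thread box beside the dispenser.

Things in the scene. Friction and masses are not known exactly. Their poses are not given: they have to be found in the camera images.
- dispenser: grey three-lane thread-reel dispenser, fixed, 206 mm wide, base at own x -130 to +76 mm. Origin on the worktop under the mid lane; x points up the lanes to the rear with the orange pads (away from the robot at yaw 0), y left, z up. Lanes at y = +72 (left), 0 (mid), -72 mm (right) fall 16 degrees toward -x. Walls 72 mm high, ears at x = +35 mm up to 108 mm
- lever_left (a joint): rocking lever of the left lane, rad: 0 = gate shut, 0.55 = fully pressed (stop). Axle along the dispenser's y at x = +35 mm, height 98 mm. Pressing the orange rear pad down raises the value and lifts the gate at the front end: 2 N starts it, 4 N holds it at the stop; a spring shuts it when let go. The reel passes from about 0.45 rad
- lever_mid (a joint): rocking lever of the mid lane, rad: 0 = gate shut, 0.55 = fully pressed (stop). Axle along the dispenser's y at x = +35 mm, height 98 mm. Pressing the orange rear pad down raises the value and lifts the gate at the front end: 2 N starts it, 4 N holds it at the stop; a spring shuts it when let go. The reel passes from about 0.45 rad
- lever_right (a joint): rocking lever of the right lane, rad: 0 = gate shut, 0.55 = fully pressed (stop). Axle along the dispenser's y at x = +35 mm, height 98 mm. Pressing the orange rear pad down raises the value and lifts the gate at the front end: 2 N starts it, 4 N holds it at the stop; a spring shuts it when let go. The reel passes from about 0.45 rad
- lever_left_pad (a point): centre of the top of the left lever's orange press pad, 38 mm (x) by 42 mm (y), level at height 104 mm unpressed, 75 mm behind the axle; at the stop about 40 mm lower and tilted 0.55 rad, down to the rear. Nothing is below it. Pads are 72 mm apart with 30 mm gaps
- lever_mid_pad (a point): centre of the top of the mid lever's orange press pad, 38 mm (x) by 42 mm (y), level at height 104 mm unpressed, 75 mm behind the axle; at the stop about 40 mm lower and tilted 0.55 rad, down to the rear. Nothing is below it. Pads are 72 mm apart with 30 mm gaps
- lever_right_pad (a point): centre of the top of the right lever's orange press pad, 38 mm (x) by 42 mm (y), level at height 104 mm unpressed, 75 mm behind the axle; at the stop about 40 mm lower and tilted 0.55 rad, down to the rear. Nothing is below it. Pads are 72 mm apart with 30 mm gaps
- wait_left (a point): middle of the place where the reel of the left lane waits behind its gate (fixed to the dispenser, height about 55 mm)
- wait_mid (a point): middle of the place where the reel of the mid lane waits behind its gate (fixed to the dispenser, height about 55 mm)
- wait_right (a point): middle of the place where the reel of the right lane waits behind its gate (fixed to the dispenser, height about 55 mm)
- pocket_left (a point): middle of the felt floor of the left lane's front pick-up pocket, 11 mm above the worktop, 92 mm in front of the dispenser's origin; the pocket is 60 mm long and 50 mm wide, its front lip 42 mm high
- pocket_mid (a point): middle of the felt floor of the mid lane's front pick-up pocket, 11 mm above the worktop, 92 mm in front of the dispenser's origin; the pocket is 60 mm long and 50 mm wide, its front lip 42 mm high
- pocket_right (a point): middle of the felt floor of the right lane's front pick-up pocket, 11 mm above the worktop, 92 mm in front of the dispenser's origin; the pocket is 60 mm long and 50 mm wide, its front lip 42 mm high
- gate_left (a point): centre of the steel gate plate (44 mm wide, 24 mm high) hanging from the front end of the left lever in front of the waiting reel. 65 mm to the front of the axle and 44 mm lower when shut. Not to be touched
- gate_mid (a point): centre of the steel gate plate (44 mm wide, 24 mm high) hanging from the front end of the mid lever in front of the waiting reel. 65 mm to the front of the axle and 44 mm lower when shut. Not to be touched
- gate_right (a point): centre of the steel gate plate (44 mm wide, 24 mm high) hanging from the front end of the right lever in front of the waiting reel. 65 mm to the front of the axle and 44 mm lower when shut. Not to be touched
- blue_reel: blue thread reel, 36 mm flanges, 46 mm long, 28 g, lying across its lane; a different lane each time. Origin on its axis at the end toward the dispenser's +y; own z runs along the axis, the middle is 23 mm along it. Let go, it rolls down in under 1 s and rests with its axis 80 to 106 mm in front of the dispenser's origin
- red_reel: red thread reel, 36 mm flanges, 46 mm long, 28 g, lying across its lane; a different lane each time. Origin on its axis at the end toward the dispenser's +y; own z runs along the axis, the middle is 23 mm along it. Let go, it rolls down in under 1 s and rests with its axis 80 to 106 mm in front of the dispenser's origin
- white_reel: white thread reel, 36 mm flanges, 46 mm long, 28 g, lying across its lane; a different lane each time. Origin on its axis at the end toward the dispenser's +y; own z runs along the axis, the middle is 23 mm along it. Let go, it rolls down in under 1 s and rests with its axis 80 to 106 mm in front of the dispenser's origin
- tape_measure: yellow tape measure 58x73x33 mm, loose, beside the dispenser on its left; origin at the centre of its underside. Bystander
- button_pot: white pot with blue lid, 51 mm diameter, 56 mm high, loose, beside the dispenser on its right; origin at the centre of its underside. Bystander
- thread_box: brown cardboard thread box 45x70x33 mm, loose, at the left front of the dispenser; origin at the centre of its underside. Bystander
Mind the look-alikes: they are no part of the job. Of the things like the white_reel, leave any that is green; of the rest the larger one is meant. What is shaped like the blue_reel but black is not meant.

How it is judged:
By the outcome, as a careful person would: the job done as asked, in the order asked, and still so for the second after the job is handed in, with the robot touching nothing.
It also fails if it takes over 42 s, if anything falls off the work surface, if the arm or the gripper's body presses on something with over 40 N, if the wrist force passes 120 N, or if a joint passes its speed limit or range.

### The arm

A 6-joint arm with a two-finger parallel gripper is mounted at the origin on a cart in front of the work surface, level with it; the furniture and walls round the work are solid. World frame = base frame: x ahead of the robot, y to its left, z up, the work surface at z = 0. Lengths are in mm, angles in rad, forces in N, time in s.
With the tool pointing down it reaches from about 350 to 775 mm from the base axis. Payload 7.3 kg.
Tool frame: the origin (TCP) lies at the very end of the fingers, on their centre line; the grasp point (between the pads) lies 19 mm behind it; z points along the fingers, y is the line along which they close (so a half turn about z gives the same grasp; the last joint's range is limited). The gripper opens to 92 mm and grips with 3 to 60 N. Pads are 19 mm wide; open, the fingers measure 130 mm over their backs; the gripper's body (75 mm by 190 mm) begins 47 mm behind the grasp point.
Start: joints at [1.067, 0.342, 1.524, -0, 1.275, -0.146], TCP at [183.849, 491.777, 226.741] pointing down, gripper open.
Joint ranges: [-2.53, 2.53], [-0.77, 2.02], [0.04, 2.7], [-1, 4.14], [0.28, 2.66], [-3.11, 3.11]. Speed limits (rad/s): [2.57, 2.57, 3.14, 3.14, 3.14, 3.14].

### API

Orientations are given as [roll, pitch, yaw] about the fixed x, y, z axes, in that order (R = Rz(yaw) Ry(pitch) Rx(roll)).
In Python, from plant import * gives the robot as it stands.
- The arm moves only by the tool arm_command, never from a script. Its arguments are lists of equal length, an entry for each row: "gripper": the finger opening in mm, from 0 to 91.8; "dp": the shift along the tool's x, y, z in units of 25 mm (1.0 is 25 mm), a list of three; "twist": the turn about the tool's z in units of 5 degrees (1.0 is 5 degrees). A call has exactly 5 rows; each row shifts and turns the commanded pose from where the row before left it, along the tool's axes as they then stand; what a row does not reach is not made up. A row lasts 1/8 s, in which the tool goes at most 62.5 mm and 10.7 degrees, less where a joint would pass 70% of its speed; a pose out of reach is approached as far as the arm can. A call is refused whole if a number of a shift passes 1 or a number of a turn 1, either way. A call with a gripper value outside its range is refused whole. The fingers move at their own pace and stop on an object; the grip force is fixed at half the most. Time passes only in rows, so rows that do not move let the fingers close, or fill a call up. It gives the time, the measured TCP pose, the force, the opening and the grip force at its end, in the units of the state.
- get_obs(): the state, without advancing time (a new reading comes with each control period).
- capture(name): name is "scene" or "top"; returns the picture (420x560x3 uint8, red, green, blue); there is no depth.
- get_calibration(name): a dict with "mtx" (3x3 intrinsics, pixels), "position" and "attitude" of the camera in the world. Camera axes: x right, y down, z forward; pixel columns grow to the right and rows downward; lengths in mm; the calibration is good to about 2 mm. A picture is of the moment at which its call begins. get_calibration takes no time and is no camera call.
- close_job(): hands the job in; it is judged then, once.
The state is a dict: "time": time; "joint_positions": joint angles; "dq": joint speeds; "tau": joint torques, N m; "tool_pos": TCP position; "tcp_rot": TCP orientation; "contact_force": force on the tool from outside, world axes, zero at the start; "moment": the same for the moment, N m; "grip_width": finger opening in mm; "finger_force": force on a finger pad.
Only numpy, scipy, OpenCV 4.12 (cv2) and the standard library are available. Lean on these libraries where they do the work, as an engineer would, in place of code of your own. Each camera call takes 0.05 s, during which the arm holds its last target. There are 200 camera calls.

## Working session

There is one attempt and no reset: what is moved stays moved. The work goes in short steps, Python scripts to look and compute and a tool call to move; the robot and the scene stay as the last step left them, time stands still between calls to the robot, and variables do not carry over. Pictures are saved under pics/ and viewed, at most 10 in all, crops included, and the job is handed in when it is done.

Besides the shell and the picture viewer there is one more tool, called in YAML: its name, and indented under it one key for each argument. arm_command: Moves the arm, as the interface text tells. Its arguments: {"type":"object","properties":{"gripper":{"type":"array"},"dp":{"type":"array"},"twist":{"type":"array"}},"required":["gripper","dp","twist"]}

```bash
mkdir -p pics; python3 - <<'E'
from plant import *
import cv2,numpy as np
for n in("scene","top"):
    im=capture(n); cv2.imwrite(f"pics/{n}0.png",im[:,:,::-1]); print(n,get_calibration(n))
o=get_obs(); print(o["time"],o["tool_pos"],o["tcp_rot"],o["grip_width"],o["contact_force"])
E
```

```text
scene {'mtx': array([[513.0396306 ,   0.        , 278.14081495],
       [  0.        , 513.0396306 , 207.37686699],
       [  0.        ,   0.        ,   1.        ]]), 'position': array([ -85.64910808,  655.36597875, 1018.41788688]), 'attitude': array([-2.42867493e+00, -5.46561300e-04, -2.35581111e+00])}
top {'mtx': array([[412.05990206,   0.        , 280.28063957],
       [  0.        , 412.05990206, 209.95386542],
       [  0.        ,   0.        ,   1.        ]]), 'position': array([410.75119063,  89.00543516, 999.53145033]), 'attitude': array([-3.03995471,  0.00392081, -1.57547335])}
0.1 [183.6806171  491.44587328 226.13341439] [-3.14029302e+00 -1.89600112e-04  2.78379129e+00] 91.48833194689604 [ 0.15870239  0.59423344 -0.11977227]
```

View pics/scene0.png

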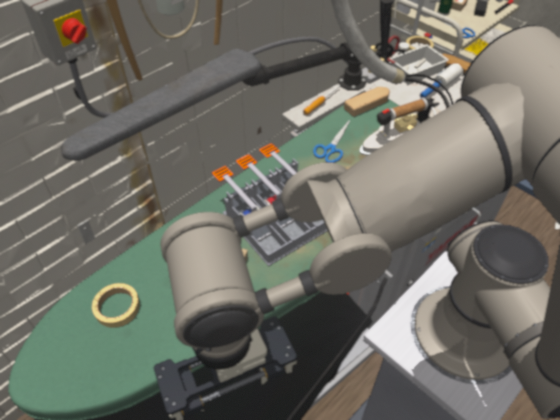

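View pics/top0.png

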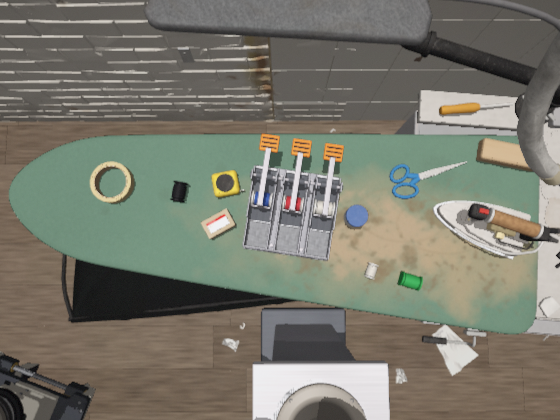

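The top view shows the blue reel at (261,199) in the left lane and red at (293,203) in the mid lane. White is at (325,208) in the right lane. The look-alikes lie outside the dispenser: black (180,190), small white (371,270) and green (410,281). The pads are at about (270,142), (301,147) and (333,152). I'll measure them and confirm with a crop.

```bash
cat > h.py <<'E'
from plant import *
import cv2,numpy as np
from scipy.spatial.transform import Rotation as Ro
def ray(n,px):
    c=get_calibration(n); K=c["mtx"]; R=Ro.from_euler("xyz",c["attitude"]).as_matrix()
    return np.array(c["position"]),R@np.linalg.solve(K,[px[0],px[1],1.])
def onz(n,px,z):
    p,d=ray(n,px); return p+d*(z-p[2])/d[2]
def tri(a,b):
    p,d=ray("top",a);q,e=ray("scene",b)
    s=np.linalg.lstsq(np.c_[d,-e],q-p,rcond=None)[0]; A=p+s[0]*d;B=q+s[1]*e
    return (A+B)/2,np.linalg.norm(A-B)
def pads(n,im,roi):
    h=cv2.cvtColor(im,cv2.COLOR_RGB2HSV); m=cv2.inRange(h,(4,150,120),(18,255,255))
    k=np.zeros_like(m); x0,y0,x1,y1=roi; k[y0:y1,x0:x1]=m[y0:y1,x0:x1]
    k=cv2.morphologyEx(k,cv2.MORPH_CLOSE,np.ones((4,4)))
    _,_,st,c=cv2.connectedComponentsWithStats(k)
    r=[(c[i],st[i]) for i in range(1,len(c)) if st[i,4]>60]; return sorted(r,key=lambda t:t[0][0])
E
python3 - <<'E'
from h import *
t=capture("top");s=capture("scene")
P=pads("top",t,(240,120,360,175));S=pads("scene",s,(200,135,300,190))
for a in P: print("top",a[0],a[1],onz("top",a[0],104))
for a in S: print("scene",a[0],a[1],onz("scene",a[0],104))
if len(P)==len(S): 
    for a,b in zip(P,S): print(tri(a[0],b[0]))
cv2.imwrite("pics/crop1.png",cv2.resize(t[120:300,160:430,::-1],None,fx=2.9,fy=2.9,interpolation=cv2.INTER_CUBIC))
E
```

```text
top [270.20512821 143.00732601] [260 135  21  19 273] [651.71539374 113.7740795  104.        ]
top [302.08487085 147.98523985] [292 140  21  18 271] [640.02395755  43.07833066 104.        ]
top [334.07971014 152.74637681] [324 144  21  19 276] [628.85699576 -27.66064441 104.        ]
scene [222.5        173.74705882] [213 167  21  15 170] [649.98572996 116.03965922 104.        ]
scene [246.70987654 161.91975309] [237 156  21  14 162] [638.38432689  44.55372721 104.        ]
scene [269.19310345 150.50344828] [261 145  19  13 145] [628.32989384 -25.80962404 104.        ]
(array([652.72791004, 113.92699406, 100.49322977]), np.float64(0.17324371266889532))
(array([640.5970995 ,  42.85722887, 101.35196733]), np.float64(0.26673936436797124))
(array([629.70800951, -27.68432647, 101.8030304 ]), np.float64(0.8174222756433291))
```

View pics/crop1.png

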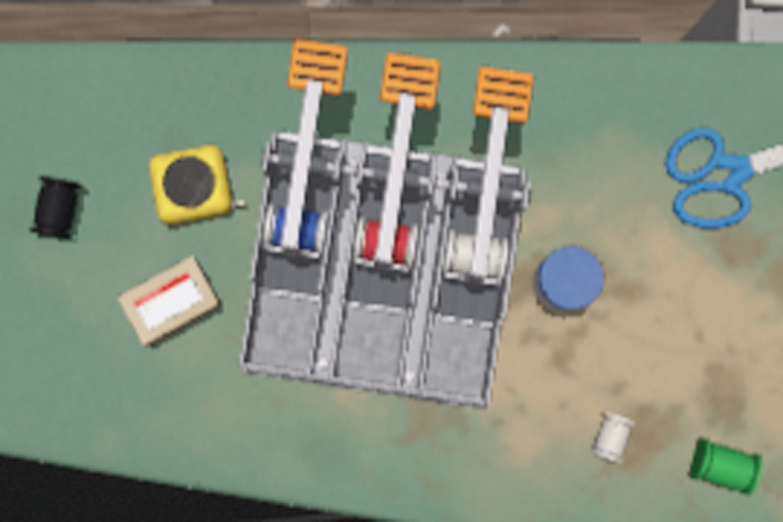

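The crop confirms it: the three lane reels are full size, with blue left, red mid and white right. The black, green and small white look-alikes are on the mat, so they are not meant. Before moving I'll check the clearance to the lamp.

```bash
python3 - <<'E'
from h import *
print("lamp tip",tri((150,12),(66,151)),"lamp joint",tri((430,25),(255,65)))
L=[np.array(onz("top",a,104)[:2])/2+onz("scene",b,104)[:2]/2 for a,b in(((270.2,143),(222.5,173.7)),((302.1,148),(246.7,161.9)),((334.1,152.7),(269.2,150.5)))]
d=L[0]-L[2]; yaw=np.arctan2(-d[0],d[1]); ux=np.array([np.cos(yaw),np.sin(yaw)]); print("yaw",yaw,[l-7*ux for l in L])
E
```

```text
lamp tip (array([924.76623504, 369.97943314, 166.02309815]), np.float64(3.26597159473042)) lamp joint (array([ 913.14518672, -244.15979336,  125.11032778]), np.float64(0.17926525497752863))
yaw -0.15601597286291508 [array([644.00631941, 115.94615437]), array([632.30780082,  44.87154718]), array([621.72905312, -25.68179375])]
```

arm_command:
  gripper: [0,0,0,0,0]
  dp:
    - [0,0,0]
    - [0,0,0]
    - [-1,-0.5,0]
    - [-1,-0.5,0]
    - [-1,-0.5,0]
  twist: [-1,-1,-0.25,0,0]

```text
time: 0.82
tool_pos: [252.0, 441.6, 226.6]
tcp_rot: [-3.141, -0.0, 2.98]
contact_force: [0.8, 0.1, -0.0]
grip_width: 46.4
finger_force: 0.0
```

arm_command:
  gripper: [0,0,0,0,0]
  dp:
    - [-1,-0.58,0]
    - [-1,-0.58,0]
    - [-1,-0.58,0]
    - [-1,-0.58,0]
    - [-1,-0.58,0]
  twist: [0,0,0,0,0]

```text
time: 1.45
tool_pos: [363.8, 349.8, 226.6]
tcp_rot: [-3.142, -0.0, 2.98]
contact_force: [-0.7, 0.9, -0.3]
grip_width: 0.6
finger_force: 0.0
```

arm_command:
  gripper: [0,0,0,0,0]
  dp:
    - [-1,-0.58,0]
    - [-1,-0.58,0]
    - [-1,-0.58,0]
    - [-1,-0.58,0]
    - [-1,-0.58,0]
  twist: [0,0,0,0,0]

```text
time: 2.08
tool_pos: [475.5, 258.2, 226.5]
tcp_rot: [-3.141, -0.0, 2.98]
contact_force: [0.1, -0.3, 0.5]
grip_width: 1.0
finger_force: 0.0
```

arm_command:
  gripper: [0,0,0,0,0]
  dp:
    - [-1,-0.58,0]
    - [-1,-0.58,0]
    - [-1,-0.58,0]
    - [-1,-0.58,0]
    - [-1,-0.58,0.5]
  twist: [0,0,0,0,0]

```text
time: 2.7
tool_pos: [587.8, 166.7, 214.8]
tcp_rot: [3.141, 0.002, 2.98]
contact_force: [0.5, -0.4, 0.2]
grip_width: 0.3
finger_force: 0.0
```

arm_command:
  gripper: [0,0,0,0,0]
  dp:
    - [-0.85,-0.55,0]
    - [-0.85,-0.55,0.5]
    - [-0.84,-0.54,1]
    - [0,0,1]
    - [0,0,1]
  twist: [0,0,0,0,0]

```text
time: 3.32
tool_pos: [642.8, 116.0, 124.7]
tcp_rot: [-3.141, -0.001, 2.98]
contact_force: [1.2, -0.9, -0.5]
grip_width: 0.6
finger_force: 0.0
```

```bash
python3 - <<'E'
from h import *
t=capture("top");s=capture("scene")
a=cv2.resize(t[100:260,200:370,::-1],(510,480));b=cv2.resize(s[100:260,180:276,::-1],(288,480))
cv2.imwrite("pics/c2.png",np.hstack([a,b])); print(get_obs()["tool_pos"])
E
```

```text
[640.83694442 116.11213485 122.6583398 ]
```

View pics/c2.png

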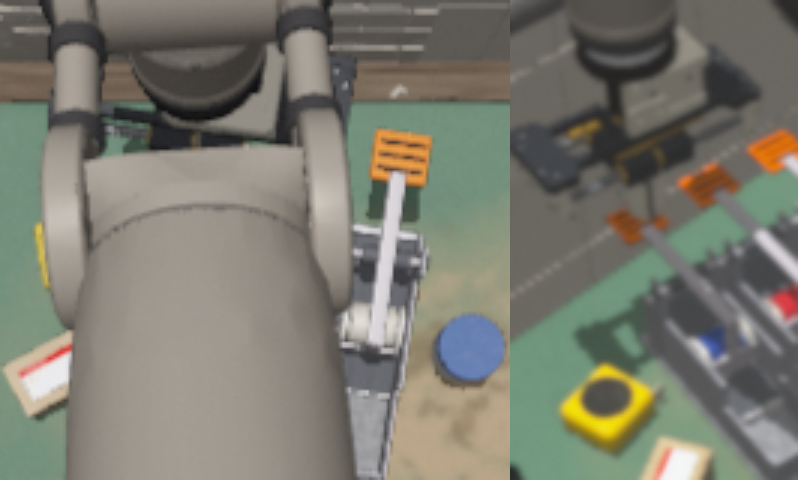

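The scene view (right half of the crop) shows the closed tip just above the left pad, at crop (650,215). Now I'll press, moving slightly rearward.

arm_command:
  gripper: [0,0,0,0,0]
  dp:
    - [-0.15,0,0]
    - [0,0,0.5]
    - [0,0,0.5]
    - [0,0,0.5]
    - [0,0,0.5]
  twist: [0,0,0,0,0]

```text
time: 4.05
tool_pos: [646.3, 116.1, 76.2]
tcp_rot: [3.141, -0.0, 2.98]
contact_force: [-1.2, -0.1, 5.8]
grip_width: 0.2
finger_force: 2.0
```

arm_command:
  gripper: [0,0,0,0,0]
  dp:
    - [0,0,0.2]
    - [0,0,0.2]
    - [0,0,0.1]
    - [0,0,0]
    - [0,0,0]
  twist: [0,0,0,0,0]

```text
time: 4.68
tool_pos: [648.2, 115.9, 66.9]
tcp_rot: [3.141, 0.005, 2.98]
contact_force: [-0.4, -0.5, 13.5]
grip_width: 0.5
finger_force: 5.8
```

```bash
cat > look.py <<'E'
from h import *
import sys
s=capture("scene");h=cv2.cvtColor(s,cv2.COLOR_RGB2HSV)
R=np.zeros(h.shape[:2],np.uint8);R[185:270,200:330]=1
for n,lo,hi in(("blue",(108,130,50),(128,255,255)),("red",(170,130,80),(180,255,255))):
    m=cv2.inRange(h,lo,hi)*R; p=np.argwhere(m); print(n,len(p),p.mean(0)[::-1] if len(p) else "")
o=get_obs();print(o["time"],o["tool_pos"],o["contact_force"])
cv2.imwrite(f"pics/{sys.argv[1]}.png",cv2.resize(s[140:280,190:350,::-1],(640,560)))
E
python3 look.py c3
```

```text
blue 86 [272.6627907  243.80232558]
red 48 [271.97916667 200.125     ]
4.725 [648.20759039 115.90059204  66.89583398] [-0.20711188  0.39365889 14.17110596]
```

View pics/c3.png

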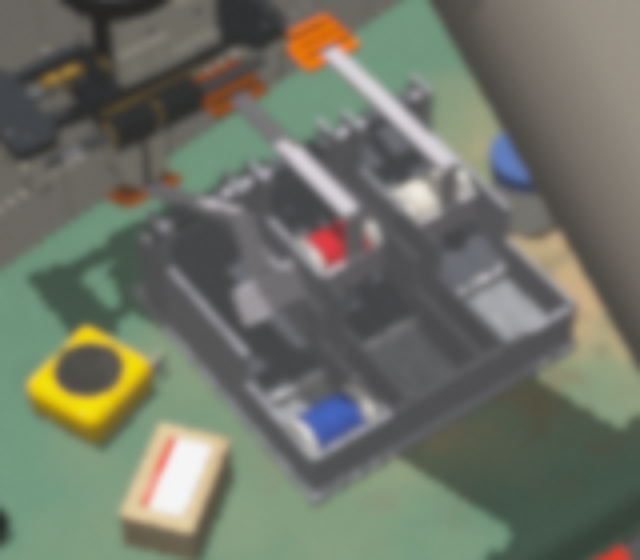

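The blue reel is in the left pocket at crop (330,420). Red and white are still shut behind their gates. Next I'll raise the tip and cross to the mid pad.

arm_command:
  gripper: [0,0,0,0,0]
  dp:
    - [0,0,-0.6]
    - [0,0,-0.6]
    - [0,0,-0.6]
    - [0,0,-0.6]
    - [0,0,-0.4]
  twist: [0,0,0,0,0]

```text
time: 5.35
tool_pos: [645.9, 116.1, 134.7]
tcp_rot: [-3.142, -0.001, 2.98]
contact_force: [-1.5, 1.5, -0.5]
grip_width: 0.1
finger_force: 0.0
```

arm_command:
  gripper: [0,0,0,0,0]
  dp:
    - [0.1,-0.7,0]
    - [0,-0.7,0]
    - [0,-0.7,0]
    - [0,-0.78,0]
    - [0,0,0]
  twist: [0,0,0,0,0]

```text
time: 5.98
tool_pos: [632.2, 43.3, 134.1]
tcp_rot: [-3.141, -0.0, 2.978]
contact_force: [-0.3, 0.2, -0.7]
grip_width: 0.5
finger_force: 0.0
```

```bash
python3 look.py c4
```

```text
blue 79 [272.92405063 243.82278481]
red 25 [272.6  200.52]
6.025 [632.35794938  44.36385704 134.20106114] [ 0.12743832 -0.51794896  1.13808375]
```

View pics/c4.png

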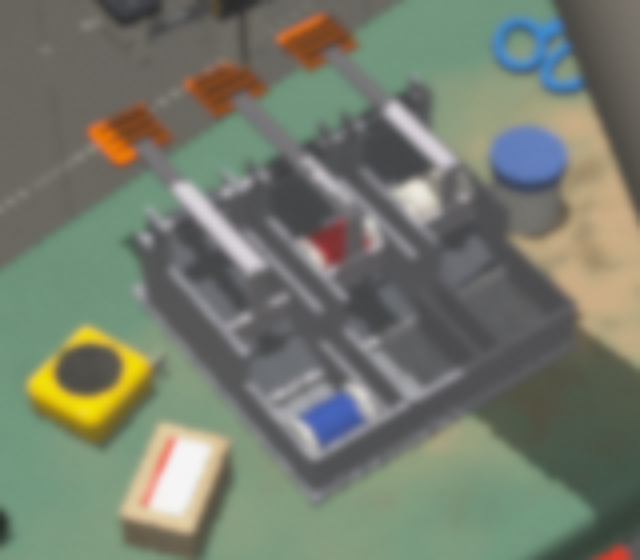

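The left lever is shut again, and the tip (crop (243,50)) is above the mid pad. Pressing the mid pad.

arm_command:
  gripper: [0,0,0,0,0]
  dp:
    - [-0.1,0,0.5]
    - [0,0,0.5]
    - [0,0,0.5]
    - [0,0,0.4]
    - [0,0,0.4]
  twist: [0,0,0,0,0]

```text
time: 6.65
tool_pos: [634.8, 45.1, 76.3]
tcp_rot: [3.141, 0.0, 2.98]
contact_force: [0.2, -0.5, 4.9]
grip_width: 0.5
finger_force: 2.0
```

arm_command:
  gripper: [0,0,0,0,0]
  dp:
    - [0,0,0.2]
    - [0,0,0.2]
    - [0,0,0.1]
    - [0,0,0]
    - [0,0,0]
  twist: [0,0,0,0,0]

```text
time: 7.28
tool_pos: [636.8, 44.6, 66.9]
tcp_rot: [3.141, 0.006, 2.98]
contact_force: [-1.0, -0.2, 14.7]
grip_width: 0.5
finger_force: 6.2
```

```bash
python3 look.py c5
```

```text
blue 79 [272.93670886 243.86075949]
red 79 [296.24050633 230.37974684]
7.325 [636.83198258  44.59948836  66.99264954] [-0.96223055 -0.25593512 13.82962158]
```

View pics/c5.png

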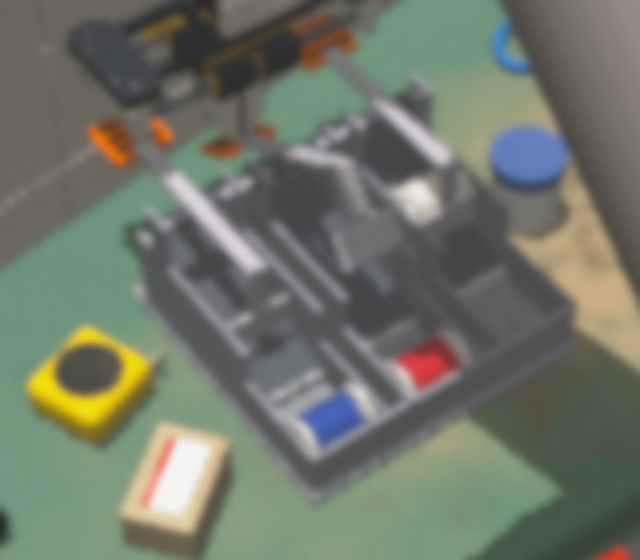

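Red is in the mid pocket at crop (428,362), and blue is still in its own. I'll release the lever and lift well clear.

arm_command:
  gripper: [0,0,0,0,0]
  dp:
    - [0,0,-0.6]
    - [0,0,-0.6]
    - [0,0,-0.6]
    - [0,0,-0.6]
    - [0,0,-0.6]
  twist: [0,0,0,0,0]

```text
time: 7.95
tool_pos: [634.1, 45.0, 139.4]
tcp_rot: [-3.141, -0.002, 2.98]
contact_force: [0.4, -1.0, -0.7]
grip_width: 0.2
finger_force: 0.0
```

arm_command:
  gripper: [0,0,0,0,0]
  dp:
    - [0,0,-0.8]
    - [0,0,-0.8]
    - [0,0,-0.4]
    - [0,0,0]
    - [0,0,0]
  twist: [0,0,0,0,0]

```text
time: 8.57
tool_pos: [634.3, 45.0, 188.3]
tcp_rot: [-3.142, -0.002, 2.98]
contact_force: [0.2, -0.6, -0.2]
grip_width: 0.0
finger_force: 0.0
```

```bash
python3 look.py c6
```

```text
blue 79 [272.93670886 243.86075949]
red 66 [295.68181818 230.37878788]
8.625 [634.32645233  44.95561867 188.15420494] [ 0.35370693  0.51557045 -0.04782044]
```

View pics/c6.png

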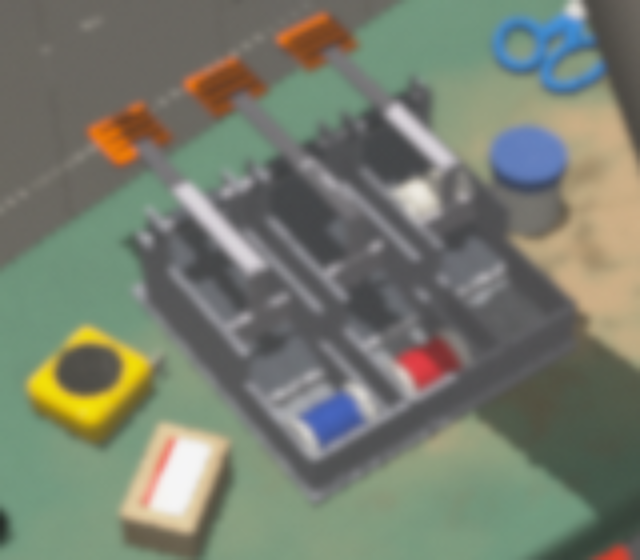

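All the levers are shut, with blue and red in their pockets, white still held and the bystanders where they were.

```bash
python3 -c "
from plant import *
print(close_job())"
```

```text
the job is handed in; nothing more can be done
None
```

The blue reel and then the red one were let out into their pockets; the gates are shut again, the white reel is still held, the tape measure, button pot and thread box were not disturbed, and the job was handed in at about 8.6 s.

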